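# Chock the wooden float with the second foam wedge

### The arm

A 7-joint arm with a two-finger parallel gripper is mounted at the origin on the work surface. World frame = base frame: x ahead of the robot, y to its left, z up, the work surface at z = 0. Lengths are in mm, angles in rad, forces in N, time in s.
With the tool pointing down it reaches from about 425 to 825 mm from the base axis. Payload 3.6 kg.
Tool frame: the origin (TCP) lies at the very end of the fingers, on their centre line; the grasp point (between the pads) lies 19 mm behind it; z points along the fingers, y is the line along which they close (so a half turn about z gives the same grasp; the last joint's range is limited). The gripper opens to 85 mm and grips with 20 to 120 N. Pads are 22 mm wide; open, the fingers measure 114 mm over their backs; the gripper's body (76 mm by 85 mm) begins 54 mm behind the grasp point. The pads swing forward as they close: fully open they stand 13 mm farther back than shut.
Start: joints at [-1.27, 0.615, -0.013, 1.423, 0.008, 1.103, -0.04], TCP at [208.625, 615.58, 231.297] pointing down, gripper open.
Joint ranges: [-3.12, 3.12], [-0.3, 2.06], [-1.34, 1.32], [0.26, 2.42], [-1.36, 4.5], [0.01, 1.98], [-2.84, 2.84]. Speed limits (rad/s): [2.79, 2.79, 3.14, 3.14, 3.14, 3.14, 3.14].

### API

Orientations are given as a unit quaternion [x, y, z, w].
In Python, from cell import robot gives the robot as it stands.
- The arm moves only by the tool servo_tool, never from a script. Its argument "motion" is a list of rows, each an object with "delta_pos": the shift along the tool's x, y, z in cm, a list of three; "twist": the turn, a rotation vector about the tool's x, y, z in degrees, a list of three; "gripper": the gripper's target within -1 to 1 (shut at 1, half-way at 0, fully open at -1). In form: [{"delta_pos": [dx, dy, dz], "twist": [wx, wy, wz], "gripper": gripper}, ...]. A call has 1 to 20 rows; each row shifts and turns the commanded pose from where the row before left it, along the tool's axes as they then stand; what a row does not reach is not made up. A row lasts 1/12 s, in which the tool goes at most 41.7 mm and 7.16 degrees, less where a joint would pass 70% of its speed; a pose out of reach is approached as far as the arm can. A call with a gripper value outside its range is refused whole. The fingers move at their own pace and stop on an object; "squeeze" is the grip in N (left out, the last holds). Time passes only in rows, so rows that do not move let the fingers close. It gives the time, the measured TCP pose, the force, the opening and the grip force at its end, in the units of the state.
- robot.get_obs(): the state, without advancing time (a new reading comes with each control period).
- robot.snapshot(name): name is "scene" or "top" or "wrist"; returns (picture, depth): 400x640x3 uint8, red, green, blue; 400x640 float32, mm along the optical axis (not along the pixel's ray), 0 where there is no reading.
- robot.calibration(name): a dict with "vertical_fov" (degrees; the focal length in pixels is half the picture's height over the tangent of half this angle, whatever the lens; pixels are square), "cx", "cy" (the principal point, pixels), "R" (3x3) and "t" (3): a world point X has camera coordinates R X + t. Camera axes: x right, y down, z forward; pixel columns grow to the right and rows downward; lengths in mm; the calibration is good to about 2 mm. A picture is of the moment at which its call begins: read the wrist's pose just before it. calibration takes no time and is no camera call; for the wrist camera it gives the pose at the moment of the call.
- robot.close_job(): hands the job in; it is judged then, once.
Trained networks look in the newest picture that a camera, given by its name, has taken for a name from the list of things; names that differ only in an ending like _2 or _b are one class to them, and where a whole thing is asked for, a point or a joint stands for the part that bears it (a point fixed in the world has none). Each returns a list of dicts, best first, with "p" (0 to 1); they miss things now and then, are a little off and sometimes report something else, mostly with a low value. They report only what shows in the picture. A call takes as long as a camera call.
- robot.spot_in(camera, target): "box" ([centre column, centre row, width, height] in pixels, round what is visible of it).
- robot.tip_of(camera, target): "xy" ([column, row] in pixels: a listed point, or the origin of a listed thing).
The state is a dict: "clock": time; "qpos": joint angles; "qvel": joint speeds; "joint_efforts": joint torques, N m; "eef_pos": TCP position; "eef_rot": TCP orientation; "contact_force": force on the tool from outside, world axes, zero at the start; "ft_torque": the same for the moment, N m; "finger_gap": opening from 0.0 (shut) to 1.0 (fully open); "grasp_force": force on a finger pad.
Only numpy, scipy, OpenCV 4.12 (cv2) and the standard library are available. Lean on these libraries where they do the work, as an engineer would, in place of code of your own. Each camera call takes 0.05 s, during which the arm holds its last target. There are 200 camera calls.

### The job

The old wooden fishing float lying in the tray is chocked on one side only. With the fingertips, tip the second dark foam wedge, which stands on its thick end beside the float, over towards the float so that it lies flat on its base with its thin edge pointing at the float, then push it in squarely until the thin edge is snug under the float's side, opposite the wedge already there. Only tip and push the wedge, never pick it up, and do not shift or roll the float or disturb the other things in the tray; finish clear of everything.

Things in the scene. Friction and masses are not known exactly. Their poses are not given: they have to be found in the camera images.
- wedge: The wedge to tip and push: stiff dark grey foam, about 45 g, 120 mm long, 90 wide, 70 thick at the thick end, 6 at the thin edge. Starts standing on the thick end, thin edge up, flat base facing the float within 0.2 rad. Origin: centre of the thick end's face. z: thick end to thin edge (up at start). x: square out of the base, base at x = +35 mm (towards float at start, down once lying).
- wedge_heel (a point): Middle of the wedge's heel edge, where thick end and flat base meet (wedge x 35, y 0, z 0 mm). The wedge turns about this edge as it tips; the edge stays on the tray floor. Pushed on the slope 80 mm above the tray it tips rather than slides, and falls onto its base by itself once leaned past about 31 degrees. Then this is the foot of its upright 70 mm high back face, the face to push on.
- wedge_toe (a point): Middle of the wedge's thin edge on the base side (wedge x 35, y 0, z 120 mm): up at the start, on the tray floor once the wedge lies. The thin edge is 6 mm thick (wedge x 29 to 35 mm). After tipping it lies about 35 to 75 mm short of snug.
- float: Weathered wooden float, 1.6 kg, on its side: straight round barrel 150 mm diameter, 150 long, then a nose tapering over 110 mm at one end, a blunt butt of 38 mm at the other. Origin: tray floor under mid barrel. x: along the axis to the nose. y: level, across, to the side where the loose wedge stands. Snug: wedge_toe at y = +30 mm, wedge back face at y = +150 mm.
- float_mid (a point): Centre of the straight barrel, on the float's axis, 75 mm above the tray floor. The float slides or rolls if pushed hard, but a push of 4 N through the wedge does not shift it by more than a few mm.
- placed_wedge: An identical foam wedge already in place under the middle of the barrel's -y side, lying on its base, loose. Origin: centre of its base; x points to its thin edge (towards the float), z up.
- tray: Fixed white plastic tray, 460 x 680 mm, floor 4 mm above the table, rim 23 mm above the table. Origin: centre of its underside on the table; x along the short side.
- jar: Small amber jar with a cap, 42 mm diameter, 72 mm tall, standing in the tray near the float's nose on its -y side. Origin: centre of its underside.
- dish: White ceramic dish, 84 mm diameter, 26 mm high, near the float's butt on its -y side. Origin: centre of its underside.
- brush: Small flat brush, 130 mm long, lying across in the tray beyond the nose end on the loose wedge's side. Origin: under its middle, x along it towards the bristles.

How it is judged:
By the outcome, as a careful person would: the job done as asked, in the order asked, and still so for the second after the job is handed in, with the robot touching nothing.
It also fails if it takes over 51 s, if anything falls off the work surface, if the arm or the gripper's body presses on something with over 40 N, if the wrist force passes 120 N, or if a joint passes its speed limit or range.

## Working session

There is one attempt and no reset: what is moved stays moved. The work goes in short steps, Python scripts to look and compute and a tool call to move; the robot and the scene stay as the last step left them, time stands still between calls to the robot, and variables do not carry over. Pictures are saved under pics/ and viewed, at most 10 in all, crops included, and the job is handed in when it is done.

Besides the shell and the picture viewer there is one more tool, called after ">>>" by a JSON object that holds its "api" and its "payload", one argument or row to a line. servo_tool: Moves the arm, as the interface text tells. Its arguments: {"type":"object","properties":{"motion":{"type":"array"},"squeeze":{"type":"number"}},"required":["motion"]}

```bash
mkdir -p pics
cat > h.py <<'E'
import numpy as np, cv2
from cell import robot
def cam(n):
    im,d=robot.snapshot(n); c=robot.calibration(n); return im,d,c
def pts(d,c):
    f=d.shape[0]/2/np.tan(np.radians(c["vertical_fov"])/2)
    v,u=np.mgrid[:d.shape[0],:d.shape[1]]
    P=np.stack([(u-c["cx"])/f*d,(v-c["cy"])/f*d,d],-1)
    return (P-np.array(c["t"]))@np.array(c["R"])
E
python3 - <<'E'
from h import *
o=robot.get_obs(); print({k:np.round(o[k],3).tolist() for k in o})
for n in("top","scene"):
    im,d,c=cam(n); cv2.imwrite(f"pics/{n}0.png",im[...,::-1]); W=pts(d,c); np.save(f"{n}.npy",W)
    print(n,{k:np.round(c[k],3).tolist() for k in c})
    for t in("wedge","float","placed_wedge","jar","dish","brush","tray"):
        for r in robot.spot_in(n,t)[:2]:
            b=r["box"];q=W[min(399,int(b[1])),min(639,int(b[0]))];print(t,round(r["p"],2),np.round(b),q.round())
    for t in("wedge_heel","wedge_toe","float_mid","float"):
        for r in robot.tip_of(n,t)[:1]:
            b=r["xy"];print(t,round(r["p"],2),np.round(b),W[int(b[1]),int(b[0])].round())
E
```

```text
{'clock': 0.0, 'qpos': [-1.271, 0.616, -0.013, 1.425, 0.008, 1.103, -0.04], 'qvel': [-0.001, 0.003, -0.002, -0.0, 0.0, 0.001, 0.0], 'joint_efforts': [-0.0, -46.921, 0.259, -17.103, 0.01, 0.01, 0.0], 'eef_pos': [208.393, 614.877, 230.136], 'eef_rot': [0.163, 0.987, -0.001, -0.0], 'contact_force': [0.185, -0.147, 0.73], 'ft_torque': [0.011, -0.022, -0.042], 'grasp_force': 0.0, 'finger_gap': 1.001}
top {'vertical_fov': 45.17, 'cx': 320.726, 'cy': 195.186, 'R': [[-0.026, -1.0, -0.004], [-0.97, 0.026, -0.242], [0.242, -0.003, -0.97]], 't': [-2.914, 574.297, 933.562]}
wedge 0.58 [244. 228.  36.  54.] [506. 139.  96.]
float 0.8 [356. 212.  74. 169.] [519. -84. 154.]
float 0.3 [410. 231.  39.  41.] [ 496. -202.   54.]
placed_wedge 0.84 [410. 231.  37.  50.] [ 498. -201.   57.]
placed_wedge 0.21 [422. 169.  26.  27.] [ 626. -233.   75.]
jar 0.69 [422. 168.  25.  27.] [ 626. -231.   74.]
dish 0.66 [416. 293.  45.  39.] [ 371. -214.    9.]
brush 0.57 [272. 162.  63.  24.] [669.  89.  19.]
tray 0.84 [326. 223. 344. 244.] [504. -27. 125.]
wedge_heel 0.96 [259. 230.] [518. 120.   1.]
wedge_toe 0.71 [249. 223.] [511. 123. 124.]
float_mid 0.3 [273. 162.] [664.  88.  25.]
scene {'vertical_fov': 50.906, 'cx': 317.997, 'cy': 199.449, 'R': [[-0.646, 0.763, -0.008], [0.559, 0.467, -0.685], [-0.519, -0.447, -0.728]], 't': [391.717, -226.965, 1123.625]}
wedge 0.58 [415. 251.  55.  92.] [524. 152.  72.]
float 0.78 [302. 192. 140. 120.] [592. -47. 139.]
placed_wedge 0.94 [269. 162.  43.  39.] [ 515. -216.   60.]
jar 0.98 [220. 196.  24.  35.] [ 651. -222.   59.]
jar 0.19 [341. 307.  67.  57.] [669. 104.  22.]
dish 0.66 [306. 139.  22.  14.] [ 366. -242.   18.]
brush 0.87 [341. 308.  59.  59.] [672. 107.  22.]
brush 0.18 [301. 191. 141. 117.] [591. -50. 141.]
tray 0.68 [339. 254. 444. 291.] [575.  27.   3.]
wedge_toe 0.84 [404. 221.] [422.  75.   2.]
float 0.81 [315. 207.] [589. -23. 114.]
```

View pics/top0.png

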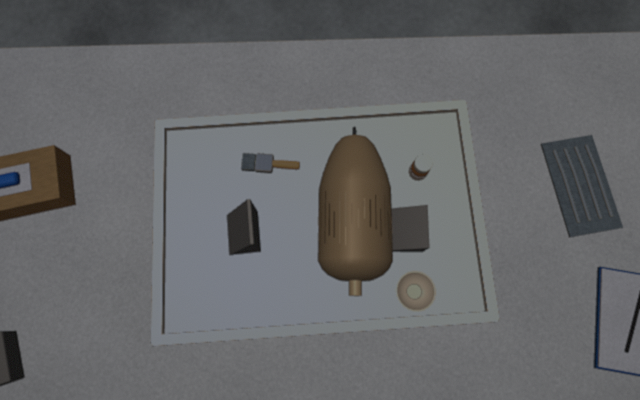

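View pics/scene0.png

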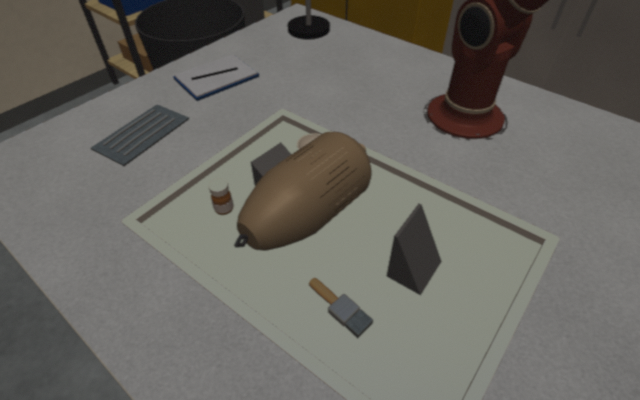

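The top view shows the wedge standing at about (244, 228) with its slope facing left (+y). The float lies along world x at (355, 210), the placed wedge is at (410, 230) and the brush at (270, 162). The scene view agrees. Next I'll fit the geometry.

```bash
cat >> h.py <<'E'
from scipy.optimize import least_squares
def fitfloat(W):
    P=W.reshape(-1,3)
    m=(P[:,0]>455)&(P[:,0]<575)&(abs(P[:,1]+85)<72)&(P[:,2]>85)&(P[:,2]<175)
    Q=P[m]
    # y = a+b*(x-510), axis height 79, r 75
    f=lambda p:np.hypot((Q[:,1]-p[0]-p[1]*(Q[:,0]-510))*np.cos(np.arctan(p[1])),Q[:,2]-p[2])-75
    r=least_squares(f,[-85,0,79],loss="soft_l1",f_scale=2); return r.x,np.sqrt(np.mean(r.fun**2)),len(Q)
E
python3 - <<'E'
from h import *
for n in("top","scene"):
    W=np.load(n+".npy"); print(n,"float a,b,z",fitfloat(W))
    P=W.reshape(-1,3)
    m=(abs(P[:,0]-510)<75)&(P[:,1]>60)&(P[:,1]<220)&(P[:,2]>12)&(P[:,2]<140)
    Q=P[m]; print(len(Q),Q.min(0).round(),Q.max(0).round())
    # slope plane via ransac
    rng=np.random.default_rng(0);R=Q.copy()
    for k in range(3):
        best=0
        if len(R)<30: break
        for _ in range(600):
            s=R[rng.choice(len(R),3,0)];nn=np.cross(s[1]-s[0],s[2]-s[0]);L=np.linalg.norm(nn)
            if L<50: continue
            nn/=L;i=abs((R-s[0])@nn)<2.5
            if i.sum()>best: best=i.sum();bi=i
        S=R[bi];c=S.mean(0);nn=np.linalg.svd(S-c)[2][2];print("plane",nn.round(3),"c",c.round(1),best,"xrange",S[:,0].min().round(),S[:,0].max().round())
        R=R[~bi]
    T=Q[Q[:,2]>116]; 
    if len(T): print("top edge",len(T),T.mean(0).round(1),T.min(0).round(),T.max(0).round(),np.polyfit(T[:,0],T[:,1],1))
E
```

```text
top float a,b,z (array([-8.47639527e+01, -3.47651929e-02,  7.81208404e+01]), np.float64(1.3282430508981737), 4383)
1432 [463. 115.  12.] [558. 188. 128.]
plane [-0.073  0.875  0.479] c [509.2 150.   75.8] 986 xrange 463.0 557.0
plane [-0.076  0.997 -0.003] c [509.4 119.1  75. ] 325 xrange 467.0 558.0
plane [-0.997 -0.081  0.007] c [466.1 138.4  50.4] 106 xrange 463.0 471.0
top edge 228 [511.8 123.2 121.8] [468. 116. 116.] [557. 132. 128.] [ 0.08440161 80.03268037]
scene float a,b,z (array([-8.50491536e+01, -3.74551774e-02,  7.71665046e+01]), np.float64(0.9763124784397609), 3364)
2771 [464. 116.  12.] [561. 188. 125.]
plane [-0.07   0.878  0.474] c [514.6 152.   71.8] 2060 xrange 464.0 560.0
plane [0.997 0.083 0.002] c [557.3 142.9  52.2] 664 xrange 553.0 561.0
plane [-0.001  0.058 -0.998] c [512.9 120.4 122.1] 46 xrange 471.0 554.0
top edge 271 [517.4 124.4 121. ] [469. 116. 116.] [561. 133. 125.] [8.14202007e-02 8.22659539e+01]
```

Fits: the wedge heel is at about (512, 119), with the wedge facing (0.08, -1). The float axis is y ≈ -85 - 0.036(x - 510), so the wedge is about 0.116 rad off square. I'll move to behind the slope.

>>> {"api": "servo_tool", "payload": {
  "motion": [
    {"delta_pos": [-2.035, -1.404, 0], "twist": [0, 0, 0], "gripper": 0},
    {"delta_pos": [-2.035, -1.404, 0], "twist": [0, 0, 0], "gripper": 0},
    {"delta_pos": [-2.035, -1.404, 0], "twist": [0, 0, 0], "gripper": 0},
    {"delta_pos": [-2.035, -1.404, 0], "twist": [0, 0, 0], "gripper": 0},
    {"delta_pos": [-2.035, -1.404, 0], "twist": [0, 0, 0], "gripper": 0},
    {"delta_pos": [-2.035, -1.404, 0], "twist": [0, 0, 0], "gripper": 0},
    {"delta_pos": [-2.035, -1.404, 0], "twist": [0, 0, 0], "gripper": 0},
    {"delta_pos": [-2.035, -1.404, 0], "twist": [0, 0, 0], "gripper": 0},
    {"delta_pos": [-2.035, -1.404, 0], "twist": [0, 0, 0], "gripper": 0},
    {"delta_pos": [-2.035, -1.404, 0], "twist": [0, 0, 0], "gripper": 0},
    {"delta_pos": [-2.035, -1.404, 0], "twist": [0, 0, 0], "gripper": 0},
    {"delta_pos": [-2.035, -1.404, 0], "twist": [0, 0, 0], "gripper": 0},
    {"delta_pos": [-2.035, -1.404, 0], "twist": [0, 0, 0], "gripper": 0},
    {"delta_pos": [-2.035, -1.404, 0], "twist": [0, 0, 0], "gripper": 0},
    {"delta_pos": [-2.035, -1.404, 0], "twist": [0, 0, 0], "gripper": 0},
    {"delta_pos": [-2.035, -1.404, 0], "twist": [0, 0, 0], "gripper": 0},
    {"delta_pos": [-2.035, -1.404, 0], "twist": [0, 0, 0], "gripper": 0},
    {"delta_pos": [-2.035, -1.404, 0], "twist": [0, 0, 0], "gripper": 0},
    {"delta_pos": [-2.035, -1.404, 0], "twist": [0, 0, 0], "gripper": 0},
    {"delta_pos": [-2.035, -1.404, 0], "twist": [0, 0, 0], "gripper": 0}
  ]
}}

```text
clock: 2.87
eef_pos: [504.7, 218.0, 231.5]
eef_rot: [0.163, 0.987, 0.0, 0.0]
contact_force: [1.3, 0.6, 0.3]
finger_gap: 0.5
grasp_force: 0.0
```

>>> {"api": "servo_tool", "payload": {
  "motion": [
    {"delta_pos": [0, 0, 1], "twist": [0, 0, 6.67], "gripper": 0},
    {"delta_pos": [0, 0, 1], "twist": [0, 0, 6.67], "gripper": 0},
    {"delta_pos": [0, 0, 1], "twist": [0, 0, 6.67], "gripper": 0},
    {"delta_pos": [0, 0, 1], "twist": [0, 0, 6.67], "gripper": 0},
    {"delta_pos": [0, 0, 1], "twist": [0, 0, 6.67], "gripper": 0},
    {"delta_pos": [0, 0, 1], "twist": [0, 0, 6.67], "gripper": 0},
    {"delta_pos": [0, 0, 1], "twist": [0, 0, 6.67], "gripper": 0},
    {"delta_pos": [0, 0, 1], "twist": [0, 0, 6.67], "gripper": 0},
    {"delta_pos": [0, 0, 1], "twist": [0, 0, 6.67], "gripper": 0},
    {"delta_pos": [0, 0, 1], "twist": [0, 0, 6.67], "gripper": 0},
    {"delta_pos": [0, 0, 0], "twist": [0, 0, 0], "gripper": 0},
    {"delta_pos": [0, 0, 0], "twist": [0, 0, 0], "gripper": 0}
  ]
}}

```text
clock: 3.87
eef_pos: [503.7, 219.2, 131.1]
eef_rot: [0.677, 0.736, -0.0, -0.0]
contact_force: [0.1, 0.1, 0.9]
finger_gap: 0.503
grasp_force: 0.0
```

Run:
```python
from h import *
from scipy.spatial.transform import Rotation as R
o=robot.get_obs();print(o["clock"],o["eef_pos"],o["finger_gap"],o["contact_force"],R.from_quat(o["eef_rot"]).as_matrix().round(3).tolist())
for n in("top","scene"):
    P=np.load(n+".npy").reshape(-1,3)
    # radius profile along float: max z vs x near the axis
    a=-84.9-.036*(P[:,0]-510); m=(abs(P[:,1]-a)<8)
    print(n,[(x,round(float(np.median(P[m&(abs(P[:,0]-x)<3)][:,2])),0)) if (m&(abs(P[:,0]-x)<3)).any() else (x,None) for x in list(range(360,480,8))+list(range(560,710,10))])
    p=(P[:,1]<-165)&(P[:,1]>-300)&(abs(P[:,0]-500)<80)&(P[:,2]>35)&(P[:,2]<85)
    Q=P[p];print("placed",len(Q),np.percentile(Q,[1,99],axis=0).round(1).tolist())
```

```text
3.8667 [503.71383296 219.19380553 131.07556685] 0.5034058692412825 [0.13930186 0.07773106 0.89814305] [[-0.083, 0.997, -0.001], [0.997, 0.083, -0.001], [-0.001, -0.001, -1.0]]
top [(360, 3.0), (368, 87.0), (376, 91.0), (384, 90.0), (392, 90.0), (400, 119.0), (408, 134.0), (416, 142.0), (424, 148.0), (432, 152.0), (440, 153.0), (448, 152.0), (456, 153.0), (464, 153.0), (472, 153.0), (560, 153.0), (570, 152.0), (580, 152.0), (590, 151.0), (600, 149.0), (610, 147.0), (620, 143.0), (630, 140.0), (640, 137.0), (650, 133.0), (660, 128.0), (670, 124.0), (680, 119.0), (690, 110.0), (700, 91.0)]
placed 1586 [[458.4, -235.6, 35.9], [548.2, -167.1, 73.9]]
scene [(360, None), (368, 89.0), (376, None), (384, None), (392, None), (400, None), (408, None), (416, None), (424, 147.0), (432, 150.0), (440, 152.0), (448, 152.0), (456, 152.0), (464, 152.0), (472, 152.0), (560, 152.0), (570, 152.0), (580, 152.0), (590, 151.0), (600, 149.0), (610, 146.0), (620, 143.0), (630, 139.0), (640, 136.0), (650, 133.0), (660, 128.0), (670, 121.0), (680, 117.0), (690, 108.0), (700, 72.0)]
placed 693 [[460.6, -237.7, 39.0], [550.6, -203.5, 72.5]]
```

>>> {"api": "servo_tool", "payload": {
  "motion": [
    {"delta_pos": [-0.5, 0, 1.2], "twist": [0, 0, 0], "gripper": 0},
    {"delta_pos": [-0.5, 0, 1.2], "twist": [0, 0, 0], "gripper": 0},
    {"delta_pos": [-0.5, 0, 1.2], "twist": [0, 0, 0], "gripper": 0},
    {"delta_pos": [-0.5, 0, 1.2], "twist": [0, 0, 0], "gripper": 0},
    {"delta_pos": [-1, 0, 0], "twist": [0, 0, 0], "gripper": 0},
    {"delta_pos": [-1, 0, 0], "twist": [0, 0, 0], "gripper": 0},
    {"delta_pos": [-1, 0, 0], "twist": [0, 0, 0], "gripper": 0},
    {"delta_pos": [-0.4, 0, 0], "twist": [0, 0, 0], "gripper": 0},
    {"delta_pos": [-0.4, 0, 0], "twist": [0, 0, 0], "gripper": 0},
    {"delta_pos": [-0.4, 0, 0], "twist": [0, 0, 0], "gripper": 0},
    {"delta_pos": [-0.4, 0, 0], "twist": [0, 0, 0], "gripper": 0},
    {"delta_pos": [-0.4, 0, 0], "twist": [0, 0, 0], "gripper": 0}
  ]
}}

```text
clock: 4.87
eef_pos: [509.8, 149.5, 83.6]
eef_rot: [0.678, 0.735, 0.0, 0.0]
contact_force: [0.1, 0.2, -0.1]
finger_gap: 0.499
grasp_force: 0.3
```

Run:
```python
from h import *
o=robot.get_obs();print(o["clock"],o["eef_pos"],o["contact_force"])
im,d,c=cam("scene");cv2.imwrite("pics/s1.png",cv2.resize(im[150:380,250:520,::-1],None,fx=2,fy=2))
```

```text
4.8667 [509.76841603 149.47997388  83.58676706] [ 0.06713755  0.16271321 -0.13826655]
```

View pics/s1.png

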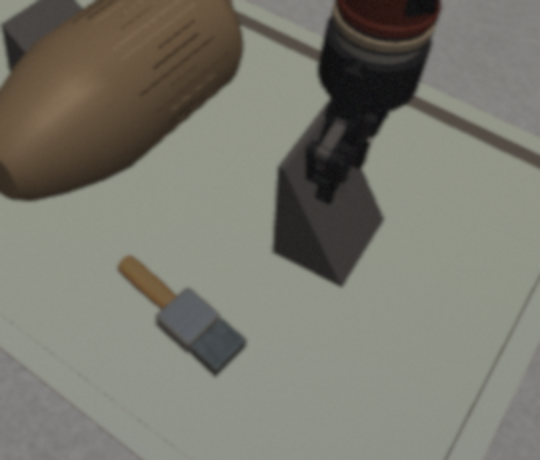

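The crop shows the fingertips on the slope, about (330, 170), with the wedge starting to lean towards the float. I'll keep pushing.

>>> {"api": "servo_tool", "payload": {
  "motion": [
    {"delta_pos": [-0.4, 0, 0], "twist": [0, 0, 0], "gripper": 0},
    {"delta_pos": [-0.4, 0, 0], "twist": [0, 0, 0], "gripper": 0},
    {"delta_pos": [-0.4, 0, 0], "twist": [0, 0, 0], "gripper": 0},
    {"delta_pos": [-0.4, 0, 0], "twist": [0, 0, 0], "gripper": 0},
    {"delta_pos": [-0.4, 0, 0], "twist": [0, 0, 0], "gripper": 0},
    {"delta_pos": [-0.4, 0, 0], "twist": [0, 0, 0], "gripper": 0},
    {"delta_pos": [-0.4, 0, 0], "twist": [0, 0, 0], "gripper": 0},
    {"delta_pos": [-0.4, 0, 0], "twist": [0, 0, 0], "gripper": 0},
    {"delta_pos": [-0.4, 0, 0], "twist": [0, 0, 0], "gripper": 0},
    {"delta_pos": [-0.4, 0, 0], "twist": [0, 0, 0], "gripper": 0},
    {"delta_pos": [0, 0, 0], "twist": [0, 0, 0], "gripper": 0},
    {"delta_pos": [0, 0, 0], "twist": [0, 0, 0], "gripper": 0},
    {"delta_pos": [0, 0, 0], "twist": [0, 0, 0], "gripper": 0}
  ]
}}

```text
clock: 6.0
eef_pos: [512.7, 109.6, 83.3]
eef_rot: [0.678, 0.735, 0.0, -0.0]
contact_force: [-0.5, -0.1, 0.4]
finger_gap: 0.496
grasp_force: 0.0
```

Run:
```python
from h import *
o=robot.get_obs();print(o["clock"],o["eef_pos"],o["contact_force"])
im,d,c=cam("scene");cv2.imwrite("pics/s2.png",cv2.resize(im[150:380,250:520,::-1],None,fx=2,fy=2))
print(fitfloat(pts(d,c)))
```

```text
6.0 [512.73309034 109.59161957  83.2954852 ] [-0.54910016 -0.14491157  0.35923848]
(array([-8.50964632e+01, -3.72241644e-02,  7.71731951e+01]), np.float64(0.9580652549939214), 3370)
```

View pics/s2.png

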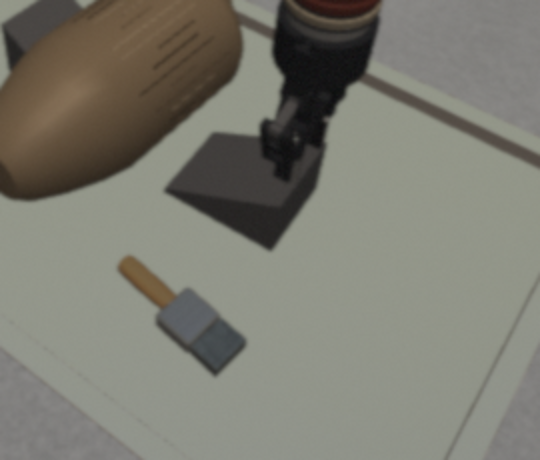

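The wedge has tipped and lies on its base, back face near (295, 200) and toe near (190, 160). I'll raise, back away and measure.

>>> {"api": "servo_tool", "payload": {
  "motion": [
    {"delta_pos": [0, 0, -1.5], "twist": [0, 0, 0], "gripper": 0},
    {"delta_pos": [0, 0, -1.5], "twist": [0, 0, 0], "gripper": 0},
    {"delta_pos": [2, 0, 0], "twist": [0, 0, 0], "gripper": 0},
    {"delta_pos": [2, 0, 0], "twist": [0, 0, 0], "gripper": 0},
    {"delta_pos": [2, 0, 0], "twist": [0, 0, 0], "gripper": 0},
    {"delta_pos": [2, 0, 0], "twist": [0, 0, 0], "gripper": 0},
    {"delta_pos": [0, 0, 0], "twist": [0, 0, 0], "gripper": 0}
  ]
}}

```text
clock: 6.63
eef_pos: [505.2, 195.5, 113.0]
eef_rot: [0.675, 0.738, 0.001, -0.002]
contact_force: [0.6, 0.9, -0.3]
finger_gap: 0.502
grasp_force: 0.0
```

```bash
cat >> h.py <<'E'
def wedge(n,ylo,yhi):
    "lying wedge: slope plane, heel-line and toe from the slope plane"
    im,d,c=cam(n); W=pts(d,c); P=W.reshape(-1,3)
    m=(abs(P[:,0]-515)<75)&(P[:,1]>ylo)&(P[:,1]<yhi)&(P[:,2]>12)&(P[:,2]<80); Q=P[m]
    g=np.array([0,.47,-.88]) # slope rises to +y
    rng=np.random.default_rng(0);best=0
    for _ in range(800):
        s=Q[rng.choice(len(Q),3,0)];nn=np.cross(s[1]-s[0],s[2]-s[0]);L=np.linalg.norm(nn)
        if L<100 or abs(nn@g)/L<.95: continue
        i=abs((Q-s[0])@nn/L)<2
        if i.sum()>best: best=i.sum();bi=i
    S=Q[bi];k=S.mean(0);nn=np.linalg.svd(S-k,full_matrices=False)[2][2];nn*=np.sign(nn[2])
    h=nn[:2]/np.linalg.norm(nn[:2]) # direction downhill (to float)
    yaw=np.arctan2(h[0],-h[1]); t=np.array([-h[1],h[0]]); 
    if t[0]<0:t=-t
    lat=S[:,:2]@t; mid=(np.percentile(lat,1)+np.percentile(lat,99))/2
    # z=74 on the slope -> back top edge -> heel
    s=(74-k[2]+nn[:2]@k[:2]*0)/-np.linalg.norm(nn[:2])*nn[2]; heel=k[:2]+h*s; heel=heel+t*(mid-heel@t)
    toe=heel+120*h
    F=fitfloat(W)[0]; ex=np.array([1,F[1]])/np.hypot(1,F[1]);ey=np.array([-ex[1],ex[0]])
    o=np.array([510,F[0]])
    print(n,"nz",nn.round(3),"yaw",yaw.round(3),"heel",heel.round(1),"toe",toe.round(1),"n",best,"lat",np.percentile(lat,[1,99]).round(1),"| float",F.round(3),"toe y",((toe-o)@ey).round(1),"x",((toe-o)@ex-2).round(1),"heel y",((heel-o)@ey).round(1),"x",((heel-o)@ex-2).round(1),"yaw rel",np.arctan2(h@ex,-(h@ey)).round(3))
    return im
E
python3 - <<'E'
from h import *
o=robot.get_obs();print(o["clock"],o["eef_pos"],o["contact_force"])
wedge("top",-2,135);wedge("scene",-2,135)
E
```

```text
6.6333 [505.23400119 195.4602508  113.04930031] [ 0.59916579  0.89629773 -0.33926534]
top nz [ 0.039 -0.465  0.884] yaw 0.084 heel [512.4 120.4] toe [522.5   0.8] n 1828 lat [476.3 565.2] | float [-8.4771e+01 -3.6000e-02  7.8078e+01] toe y 86.0 x 7.4 heel y 205.1 x -7.0 yaw rel 0.12
scene nz [ 0.039 -0.469  0.882] yaw 0.082 heel [514.6 121. ] toe [524.4   1.4] n 1856 lat [478.  567.6] | float [-8.5056e+01 -3.7000e-02  7.7181e+01] toe y 87.0 x 9.2 heel y 206.1 x -5.1 yaw rel 0.119
```

The wedge is lying flat. In the float frame the heel is at y ≈ 205 (55 short), centred in x, with a yaw error of 0.12 rad. I'll square the tool to the float, widen the fingers and lower behind the back face.

>>> {"api": "servo_tool", "payload": {
  "motion": [
    {"delta_pos": [0, 0, 0], "twist": [0, 0, 3.4], "gripper": -0.4},
    {"delta_pos": [0, 0, 0], "twist": [0, 0, 3.4], "gripper": -0.4},
    {"delta_pos": [0, 0.75, 0.9], "twist": [0, 0, 0], "gripper": -0.4},
    {"delta_pos": [0, 0.75, 1], "twist": [0, 0, 0], "gripper": -0.4},
    {"delta_pos": [0, 0, 1], "twist": [0, 0, 0], "gripper": -0.4},
    {"delta_pos": [0, 0, 1], "twist": [0, 0, 0], "gripper": -0.4},
    {"delta_pos": [0, 0, 1], "twist": [0, 0, 0], "gripper": -0.4},
    {"delta_pos": [0, 0, 1], "twist": [0, 0, 0], "gripper": -0.4},
    {"delta_pos": [0, 0, 1], "twist": [0, 0, 0], "gripper": -0.4},
    {"delta_pos": [0, 0, 1], "twist": [0, 0, 0], "gripper": -0.4},
    {"delta_pos": [0, 0, 1], "twist": [0, 0, 0], "gripper": -0.4},
    {"delta_pos": [0, 0, 0], "twist": [0, 0, 0], "gripper": -0.4},
    {"delta_pos": [0, 0, 0], "twist": [0, 0, 0], "gripper": -0.4}
  ]
}}

```text
clock: 7.82
eef_pos: [520.9, 188.4, 23.6]
eef_rot: [0.721, 0.693, -0.001, -0.0]
contact_force: [1.0, 0.2, 0.4]
finger_gap: 0.702
grasp_force: 0.0
```

>>> {"api": "servo_tool", "payload": {
  "motion": [
    {"delta_pos": [-1, 0, 0], "twist": [0, 0, 0], "gripper": -0.4},
    {"delta_pos": [-1, 0, 0], "twist": [0, 0, 0], "gripper": -0.4},
    {"delta_pos": [-1, 0, 0], "twist": [0, 0, 0], "gripper": -0.4},
    {"delta_pos": [-1, 0, 0], "twist": [0, 0, 0], "gripper": -0.4},
    {"delta_pos": [-0.3, 0, 0], "twist": [0, 0, 0], "gripper": -0.4},
    {"delta_pos": [-0.3, 0, 0], "twist": [0, 0, 0], "gripper": -0.4},
    {"delta_pos": [-0.3, 0, 0], "twist": [0, 0, 0], "gripper": -0.4},
    {"delta_pos": [-0.3, 0, 0], "twist": [0, 0, 0], "gripper": -0.4},
    {"delta_pos": [-0.3, 0, 0], "twist": [0, 0, 0], "gripper": -0.4},
    {"delta_pos": [-0.3, 0, 0], "twist": [0, 0, 0], "gripper": -0.4},
    {"delta_pos": [-0.3, 0, 0], "twist": [0, 0, 0], "gripper": -0.4},
    {"delta_pos": [-0.3, 0, 0], "twist": [0, 0, 0], "gripper": -0.4},
    {"delta_pos": [-0.3, 0, 0], "twist": [0, 0, 0], "gripper": -0.4},
    {"delta_pos": [-0.3, 0, 0], "twist": [0, 0, 0], "gripper": -0.4},
    {"delta_pos": [-0.3, 0, 0], "twist": [0, 0, 0], "gripper": -0.4},
    {"delta_pos": [-0.3, 0, 0], "twist": [0, 0, 0], "gripper": -0.4},
    {"delta_pos": [-0.3, 0, 0], "twist": [0, 0, 0], "gripper": -0.4},
    {"delta_pos": [-0.3, 0, 0], "twist": [0, 0, 0], "gripper": -0.4},
    {"delta_pos": [0, 0, 0], "twist": [0, 0, 0], "gripper": -0.4},
    {"delta_pos": [0, 0, 0], "twist": [0, 0, 0], "gripper": -0.4}
  ]
}}

```text
clock: 9.48
eef_pos: [518.1, 106.2, 24.3]
eef_rot: [0.721, 0.693, -0.0, 0.0]
contact_force: [0.3, -0.5, -0.3]
finger_gap: 0.701
grasp_force: 0.0
```

Run:
```python
from h import *
o=robot.get_obs();print(o["clock"],o["eef_pos"],o["contact_force"])
wedge("top",-5,100);im=wedge("scene",-5,100)
cv2.imwrite("pics/s3.png",cv2.resize(im[120:350,230:500,::-1],None,fx=2,fy=2))
```

```text
9.4833 [518.1452456  106.16865389  24.2988576 ] [ 0.26629785 -0.51149593 -0.2547857 ]
top nz [-0.026 -0.475  0.88 ] yaw -0.055 heel [512.2  92.6] toe [505.6 -27.2] n 1426 lat [462.1 550.7] | float [-8.4792e+01 -3.8000e-02  7.8078e+01] toe y 57.4 x -8.5 heel y 177.4 x -6.5 yaw rel -0.017
scene nz [-0.017 -0.472  0.882] yaw -0.036 heel [514.   94.1] toe [509.6 -25.8] n 963 lat [465.5 555. ] | float [-8.5072e+01 -3.8000e-02  7.7155e+01] toe y 59.2 x -4.6 heel y 179.2 x -4.8 yaw rel 0.002
```

View pics/s3.png

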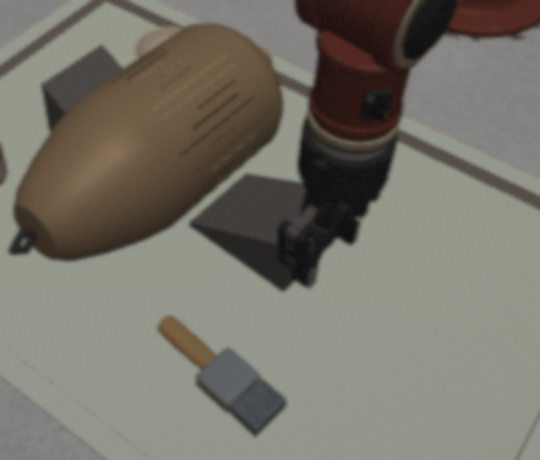

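The wedge is now square to the float (yaw within 0.02), with its toe about 28 mm from snug. I'll continue straight and slowly.

>>> {"api": "servo_tool", "payload": {
  "motion": [
    {"delta_pos": [-0.2, 0, 0], "twist": [0, 0, 0], "gripper": -0.4},
    {"delta_pos": [-0.2, 0, 0], "twist": [0, 0, 0], "gripper": -0.4},
    {"delta_pos": [-0.2, 0, 0], "twist": [0, 0, 0], "gripper": -0.4},
    {"delta_pos": [-0.2, 0, 0], "twist": [0, 0, 0], "gripper": -0.4},
    {"delta_pos": [-0.2, 0, 0], "twist": [0, 0, 0], "gripper": -0.4},
    {"delta_pos": [-0.2, 0, 0], "twist": [0, 0, 0], "gripper": -0.4},
    {"delta_pos": [-0.2, 0, 0], "twist": [0, 0, 0], "gripper": -0.4},
    {"delta_pos": [-0.2, 0, 0], "twist": [0, 0, 0], "gripper": -0.4},
    {"delta_pos": [-0.2, 0, 0], "twist": [0, 0, 0], "gripper": -0.4},
    {"delta_pos": [-0.2, 0, 0], "twist": [0, 0, 0], "gripper": -0.4},
    {"delta_pos": [-0.2, 0, 0], "twist": [0, 0, 0], "gripper": -0.4},
    {"delta_pos": [-0.1, 0, 0], "twist": [0, 0, 0], "gripper": -0.4},
    {"delta_pos": [-0.1, 0, 0], "twist": [0, 0, 0], "gripper": -0.4},
    {"delta_pos": [0, 0, 0], "twist": [0, 0, 0], "gripper": -0.4},
    {"delta_pos": [0, 0, 0], "twist": [0, 0, 0], "gripper": -0.4}
  ]
}}

```text
clock: 10.83
eef_pos: [517.2, 82.5, 24.3]
eef_rot: [0.721, 0.693, -0.0, 0.0]
contact_force: [-0.2, 0.3, -0.4]
finger_gap: 0.705
grasp_force: 0.0
```

Run:
```python
from h import *
o=robot.get_obs();print(o["clock"],o["eef_pos"],o["contact_force"])
wedge("top",-9,72);wedge("scene",-9,72)
```

```text
10.8333 [517.23431595  82.51157205  24.32040288] [-0.16454555  0.27086621 -0.38920808]
top nz [-0.02  -0.47   0.882] yaw -0.043 heel [510.7  70.7] toe [505.6 -49.2] n 1130 lat [463.2 551.3] | float [-8.4772e+01 -3.7000e-02  7.8045e+01] toe y 35.4 x -7.7 heel y 155.4 x -7.0 yaw rel -0.006
scene nz [-0.016 -0.47   0.883] yaw -0.034 heel [513.5  71.4] toe [509.3 -48.6] n 609 lat [466.8 554.6] | float [-8.5071e+01 -3.7000e-02  7.7166e+01] toe y 36.5 x -4.0 heel y 156.5 x -4.3 yaw rel 0.003
```

>>> {"api": "servo_tool", "payload": {
  "motion": [
    {"delta_pos": [-0.1, 0, 0], "twist": [0, 0, 0], "gripper": -0.4},
    {"delta_pos": [-0.1, 0, 0], "twist": [0, 0, 0], "gripper": -0.4},
    {"delta_pos": [-0.1, 0, 0], "twist": [0, 0, 0], "gripper": -0.4},
    {"delta_pos": [-0.1, 0, 0], "twist": [0, 0, 0], "gripper": -0.4},
    {"delta_pos": [0, 0, 0], "twist": [0, 0, 0], "gripper": -0.4},
    {"delta_pos": [0, 0, 0], "twist": [0, 0, 0], "gripper": -0.4}
  ]
}}

```text
clock: 11.43
eef_pos: [517.1, 78.5, 24.3]
eef_rot: [0.721, 0.693, -0.0, -0.0]
contact_force: [-0.8, 0.3, -0.4]
finger_gap: 0.701
grasp_force: 0.0
```

>>> {"api": "servo_tool", "payload": {
  "motion": [
    {"delta_pos": [-0.1, 0, 0], "twist": [0, 0, 0], "gripper": -0.4},
    {"delta_pos": [0, 0, 0], "twist": [0, 0, 0], "gripper": -0.4},
    {"delta_pos": [0, 0, 0], "twist": [0, 0, 0], "gripper": -0.4}
  ]
}}

```text
clock: 11.68
eef_pos: [517.1, 77.5, 24.3]
eef_rot: [0.721, 0.693, -0.0, 0.0]
contact_force: [0.4, -0.5, -0.2]
finger_gap: 0.703
grasp_force: 0.0
```

Run:
```python
from h import *
o=robot.get_obs();print(o["clock"],o["eef_pos"],o["contact_force"])
wedge("top",-9,67);wedge("scene",-9,67)
```

```text
11.6833 [517.06824642  77.52512944  24.32838806] [ 0.36402143 -0.4542181  -0.18916299]
top nz [-0.019 -0.469  0.883] yaw -0.041 heel [510.3  65.9] toe [505.5 -54. ] n 1065 lat [462.9 551.6] | float [-8.6197e+01 -3.5000e-02  7.8054e+01] toe y 32.0 x -7.7 heel y 152.0 x -7.0 yaw rel -0.005
scene nz [-0.017 -0.475  0.88 ] yaw -0.035 heel [513.4  66.2] toe [509.2 -53.7] n 539 lat [466.3 555.2] | float [-8.6488e+01 -3.7000e-02  7.7142e+01] toe y 32.7 x -4.0 heel y 152.7 x -4.2 yaw rel 0.002
```

Both cameras now put the float 1.4 mm over, so the thin edge is in contact: it's snug. I'll back off straight and rise.

>>> {"api": "servo_tool", "payload": {
  "motion": [
    {"delta_pos": [0.2, 0, 0], "twist": [0, 0, 0], "gripper": -0.4},
    {"delta_pos": [0.5, 0, 0], "twist": [0, 0, 0], "gripper": -0.4},
    {"delta_pos": [1, 0, 0], "twist": [0, 0, 0], "gripper": -0.4},
    {"delta_pos": [2, 0, 0], "twist": [0, 0, 0], "gripper": -0.4},
    {"delta_pos": [2, 0, 0], "twist": [0, 0, 0], "gripper": -0.4},
    {"delta_pos": [2, 0, 0], "twist": [0, 0, 0], "gripper": -0.4},
    {"delta_pos": [2, 0, -1], "twist": [0, 0, 0], "gripper": -0.4},
    {"delta_pos": [2, 0, -2], "twist": [0, 0, 0], "gripper": -0.4},
    {"delta_pos": [2, 0, -2.5], "twist": [0, 0, 0], "gripper": -0.4},
    {"delta_pos": [1, 0, -2.5], "twist": [0, 0, 0], "gripper": -0.4},
    {"delta_pos": [0, 0, -2.5], "twist": [0, 0, 0], "gripper": -0.4},
    {"delta_pos": [0, 0, -2.5], "twist": [0, 0, 0], "gripper": -0.4},
    {"delta_pos": [0, 0, 0], "twist": [0, 0, 0], "gripper": -0.4},
    {"delta_pos": [0, 0, 0], "twist": [0, 0, 0], "gripper": -0.4}
  ]
}}

```text
clock: 12.95
eef_pos: [523.1, 225.9, 155.7]
eef_rot: [0.72, 0.694, 0.002, 0.0]
contact_force: [-0.9, -0.1, 0.2]
finger_gap: 0.705
grasp_force: 0.0
```

Run:
```python
from h import *
o=robot.get_obs();print(o["clock"],o["eef_pos"],o["contact_force"])
a=wedge("top",-9,67);b=wedge("scene",-9,67)
cv2.imwrite("pics/s4.png",np.vstack([a[90:360,130:520,::-1],b[120:350,130:520,::-1]]))
```

```text
12.95 [523.14596294 225.94734827 155.6768226 ] [-0.89560243 -0.10535889  0.20379435]
top nz [-0.023 -0.471  0.882] yaw -0.049 heel [510.8  65.7] toe [504.9 -54.1] n 1196 lat [462.6 551.2] | float [-8.6149e+01 -3.5000e-02  7.8063e+01] toe y 31.8 x -8.2 heel y 151.8 x -6.5 yaw rel -0.014
scene nz [-0.017 -0.47   0.883] yaw -0.036 heel [512.7  66.9] toe [508.3 -53. ] n 1039 lat [465.3 554.5] | float [-8.6502e+01 -3.7000e-02  7.7146e+01] toe y 33.4 x -4.9 heel y 153.4 x -5.0 yaw rel 0.001
```

View pics/s4.png

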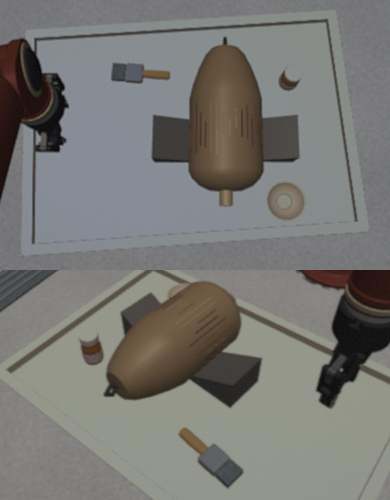

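The pictures show the wedge lying square under the barrel at (170, 138) in the top view, directly opposite the placed wedge at (280, 138). The other things are where they were and the arm is clear, so I'm handing in.

```bash
python3 -c "
from cell import robot
print(robot.close_job())"
```

```text
the job is handed in; nothing more can be done
None
```

The wedge is tipped onto its base and pushed in square until snug under the float, opposite the other wedge; the float shifted about 1.4 mm on contact, the other things look undisturbed, the arm is clear, and the job is handed in (no verdict came back).

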